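# Hang up the dust cover and stopper the solvent tin between the sign shells

### The arm

A 6-joint arm with a two-finger parallel gripper is mounted at the origin on the work surface. World frame = base frame: x ahead of the robot, y to its left, z up, the work surface at z = 0. Lengths are in m, angles in rad, forces in N, time in s.
With the tool pointing down it reaches from about 0.275 to 0.825 m from the base axis. Payload 4.9 kg.
Tool frame: the origin (TCP) lies midway between the tips of the shut fingers; the grasp point (between the pads) lies 19 mm behind it (bot.grip_depth is the distance from the TCP to the grasp point, in m); z points along the fingers, y is the line along which they close (so a half turn about z gives the same grasp; the last joint's range is limited). The gripper opens to 85 mm and grips with 20 to 120 N. Pads are 22 mm wide; open, the fingers measure 114 mm over their backs; the gripper's body (76 mm by 85 mm) begins 54 mm behind the grasp point. The pads swing forward as they close: fully open they stand 13 mm farther back than shut.
Start: joints at [-1.241, 0.326, -0.193, 1.052, 0, 1.437], TCP at [0.246, -0.492, 0.231] pointing down, gripper open.
Joint ranges: [-2.65, 2.65], [-0.97, 1.79], [-1.3, 1.35], [-1.93, 2.1], [-1.47, 1.37], [-3.14, 3.14]. Speed limits (rad/s): [2.57, 2.57, 3.14, 3.14, 3.14, 3.14].

### API

Orientations are given as a unit quaternion [w, x, y, z].
In Python, from cell import bot gives the robot as it stands. Calls block until the motion is done:
- bot.move_pose(position, orientation): joint-space move of the TCP to a pose.
- bot.move_linear(position, speed=0.15, rotation=None, until_force=None): straight line of the TCP; rotation=None keeps the orientation; speed is the mean speed in m/s. With until_force (N) it stops when the force on the tool has changed by that much, and returns True; else False.
- bot.goto_joints(angles): joint-space move.
- bot.set_gripper(opening, grasp_force=None): opening from 0.0 (shut) to 1.0 (fully open); grasp_force is the grip in N (None keeps the last); returns when the fingers have stopped.
- bot.wait(seconds).
- bot.solve_ik(position, orientation): joint angles nearest the present ones, or None.
- bot.camera(name): name is "side" or "top"; returns the picture (400x640x3 uint8, red, green, blue); there is no depth.
- bot.calibration(name): a dict with "mtx" (3x3 intrinsics, pixels), "k1" (the pictures are not rectified: a ray, as slopes to the right and down, at radius r is drawn at 1 + k1 r^2 times it, then the intrinsics apply), "extrinsics" (4x4, takes a point from world to camera coordinates). Camera axes: x right, y down, z forward; pixel columns grow to the right and rows downward; lengths in m; the calibration is good to about 2 mm. A picture is of the moment at which its call begins. calibration takes no time and is no camera call.
A pose or a line that the arm cannot do raises bot.PlanningError and nothing moves.
- bot.close_job(): hands the job in; it is judged then, once.
Trained networks look in the newest picture that a camera, given by its name, has taken for a name from the list of things; names that differ only in an ending like _2 or _b are one class to them, and where a whole thing is asked for, a point or a joint stands for the part that bears it (a point fixed in the world has none). Each returns a list of dicts, best first, with "confidence" (0 to 1); they miss things now and then, are a little off and sometimes report something else, mostly with a low value. They report only what shows in the picture. A call takes as long as a camera call. They do not tell look-alikes from the thing itself.
- bot.search_frame(camera, thing): "bbox" ([left, top, width, height] in pixels, round what is visible of it).
Readings, each from a call of its own:
- bot.read_clock(): time.
- bot.read_joint_positions(): joint angles.
- bot.read_joint_vel(): joint speeds.
- bot.read_joint_efforts(): joint torques, N m.
- bot.read_position(): TCP position.
- bot.read_tool_rot(): TCP orientation.
- bot.read_ft_force(): force on the tool from outside, world axes, zero at the start.
- bot.read_moment(): the same for the moment, N m.
- bot.read_gripper_width(): opening from 0.0 (shut) to 1.0 (fully open).
- bot.read_finger_force(): force on a finger pad.
Only numpy, scipy, OpenCV 4.12 (cv2) and the standard library are available. Lean on these libraries where they do the work, as an engineer would, in place of code of your own. Each camera call takes 0.05 s, during which the arm holds its last target. There are 200 camera calls.

### The job

Take the folded dust cover off the two steel sign shells and hang it astride the rail. Close the blue tin that stands between the shells with the red stopper, seated fully home and upright; on the way from its bracket, stand the stopper upright on the green mat and let go of it, so that you can take it by the ends of its grip, the only hold that fits between the shells. Leave the tape roll, pliers, glue bottle and connector box where they are.

Things in the scene. Friction and masses are not known exactly. Their poses are not given: they have to be found in the camera images.
- dock: Fixed: two hollow open-topped steel sign shells, each 137 mm long (x), 40 mm wide, 125 mm high, walls 3 mm, with a straight 46 mm gap between them along x, open at both ends. In the gap stands a blue oblong tin, 110 mm (x) x 40 mm, 75 mm high, with a round neck 15 mm tall on top. Origin: on the bench under the neck; z up.
- tin_mouth (a point): Centre of the mouth of the tin's neck, 90 mm above the bench, 35 mm below the shells' tops; axes as the dock's. The bore is 30 mm in diameter and over 45 mm deep; the neck is 15 mm tall, 37 mm outside.
- bracket: Fixed: light wood block 66 (x) x 56 x 20 mm with a 30 mm hole (floor 4 mm above the bench) where the stopper is parked, between two steel uprights 40 mm wide, 3 mm thick, 70 mm high, with inner faces at x = -33 and +33 mm; open towards +y and -y. Origin: underside centre; z up.
- stopper: Loose, about 80 g, 59 mm tall, starts upright in the bracket, grip ends to the uprights. Black tapered plug, 22 mm diameter at the foot, 27 mm at 30 mm up; red flange, 39 mm diameter, 30 to 35 mm up; red grip block 56 (x) x 24 (y) mm, 35 to 59 mm up. Origin: centre of the foot; z up. Home: flange on the neck's rim, foot 30 mm below the mouth, grip along the gap.
- cover: Loose, about 85 g: 3 mm aluminium sheet folded 90 degrees like a roof, ridge 90 mm along x, legs 70 mm long at 45 degrees, reaching 50 mm below and 50 mm out to +y and -y. Orange fin on the ridge, 50 (x) x 14 (y) mm, up to 34 mm above the origin. Origin: middle of the inside of the fold; z up. Starts astride the shells, ridge along the gap, origin 151 mm above the bench.
- rail: Fixed: horizontal round steel bar, 12 mm diameter, 220 mm long along its y axis, on two end posts, bar centre 170 mm above the bench. Origin: on the bench under the middle; z up.
- rail_mid (a point): Middle of the bar's centre line; axes as the rail's (bar along y). The cover hung astride has its origin about 8 mm above this line.
- mat: Fixed green mat, 90 x 90 x 3 mm, where the stopper is stood for the change of hold. Origin: underside centre.
- tape_roll: Bystander: black tape roll lying flat, 64 mm diameter, 19 mm high. Origin: underside centre.
- pliers: Bystander: pliers with blue handles lying flat, 160 mm long (jaws to +x), 60 mm wide, 14 mm high. Origin: near the pivot, on the bench.
- glue: Bystander: white glue bottle with orange cap, 48 mm diameter, 110 mm tall. Origin: underside centre.
- connectors: Bystander: yellow open box of white connectors, 55 (x) x 80 (y) x 30 mm. Origin: underside centre.
There are look-alikes about, which are no part of the job. What is shaped like the stopper but pink or purple is not meant.

How it is judged:
By the outcome, as a careful person would: the job done as asked, in the order asked, and still so for the second after the job is handed in, with the robot touching nothing.
It also fails if it takes over 72 s, if anything falls off the work surface, if the arm or the gripper's body presses on something with over 40 N, if the wrist force passes 120 N, or if a joint passes its speed limit or range.

## Working session

There is one attempt and no reset: what is moved stays moved. The work goes in short steps, each a Python script; the robot and the scene stay as the last script left them, time stands still between calls to the robot, and variables do not carry over. Pictures are saved under pics/ and viewed, at most 10 in all, crops included, and the job is handed in when it is done.

```bash
ls; mkdir -p pics
python3 - <<'E'
from cell import bot
import cv2,numpy as np
for c in ("side","top"):
    im=bot.camera(c); cv2.imwrite(f"pics/{c}0.png",im[:,:,::-1])
    k=bot.calibration(c); print(c,k["mtx"].tolist(),k["k1"],np.round(k["extrinsics"],4).tolist())
    for t in ["dock","tin_mouth","bracket","stopper","cover","rail","mat","tape_roll","pliers","glue","connectors"]:
        print(t,[([round(v) for v in d["bbox"]],round(d["confidence"],2)) for d in bot.search_frame(c,t)])
print(bot.read_clock(),bot.read_tool_rot())
E
```

```text
pics
side [[451.7308967554046, 0.0, 320.97648342821094], [0.0, 451.7308967554046, 194.9387658266043], [0.0, 0.0, 1.0]] -0.08944186836228914 [[-0.7803, -0.6253, 0.0088, 0.485], [-0.4105, 0.5017, -0.7614, 0.2906], [0.4717, -0.5978, -0.6482, 0.8669], [0.0, 0.0, 0.0, 1.0]]
dock [([288, 150, 65, 83], 0.8)]
tin_mouth [([287, 150, 70, 78], 0.95)]
bracket [([224, 256, 42, 41], 0.55)]
stopper [([182, 260, 17, 35], 0.81), ([234, 265, 28, 22], 0.6), ([207, 312, 33, 29], 0.6), ([288, 147, 69, 83], 0.59)]
cover [([294, 145, 43, 43], 0.65)]
rail [([352, 98, 91, 85], 0.56)]
mat [([388, 187, 40, 32], 0.57)]
tape_roll [([318, 255, 28, 24], 0.75), ([309, 127, 16, 18], 0.16)]
pliers [([226, 192, 38, 49], 0.97), ([349, 97, 90, 85], 0.28)]
glue [([307, 126, 19, 23], 0.72), ([290, 149, 62, 84], 0.3)]
connectors [([376, 232, 42, 40], 0.73), ([235, 265, 28, 21], 0.6)]
top [[382.45747910935756, 0.0, 314.04052465986024], [0.0, 382.45747910935756, 192.7974589786136], [0.0, 0.0, 1.0]] 0.01407380696746647 [[-0.0069, -0.9997, -0.022, 0.0532], [-0.9939, 0.0093, -0.1097, 0.5801], [0.1099, 0.0212, -0.9937, 0.8894], [0.0, 0.0, 0.0, 1.0]]
dock [([300, 131, 79, 87], 0.87)]
tin_mouth [([298, 127, 80, 91], 0.72)]
bracket [([194, 172, 39, 35], 0.57)]
stopper [([168, 142, 22, 23], 0.73), ([202, 179, 25, 24], 0.64), ([154, 203, 23, 20], 0.64), ([195, 174, 38, 34], 0.17)]
cover [([312, 137, 50, 54], 0.56)]
rail [([438, 122, 55, 127], 0.98)]
mat [([381, 220, 42, 46], 0.89)]
tape_roll []
pliers [([250, 95, 40, 61], 0.71)]
glue [([389, 105, 24, 24], 0.96), ([310, 260, 39, 28], 0.74)]
connectors [([311, 262, 39, 26], 0.71)]
1.2 [3.21906166e-05 9.73228319e-01 2.29840459e-01 3.78770850e-05]
```

Run:
```python
import cv2,numpy as np
t=cv2.imread("pics/top0.png"); s=cv2.imread("pics/side0.png")
cv2.imwrite("pics/top_crop.png",cv2.resize(t[80:310,130:510],None,fx=2.1,fy=2.1,interpolation=cv2.INTER_CUBIC))
cv2.imwrite("pics/side_crop.png",cv2.resize(s[90:350,160:460],None,fx=2.3,fy=2.3,interpolation=cv2.INTER_CUBIC))
```

```text
(no output)
```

View pics/top_crop.png

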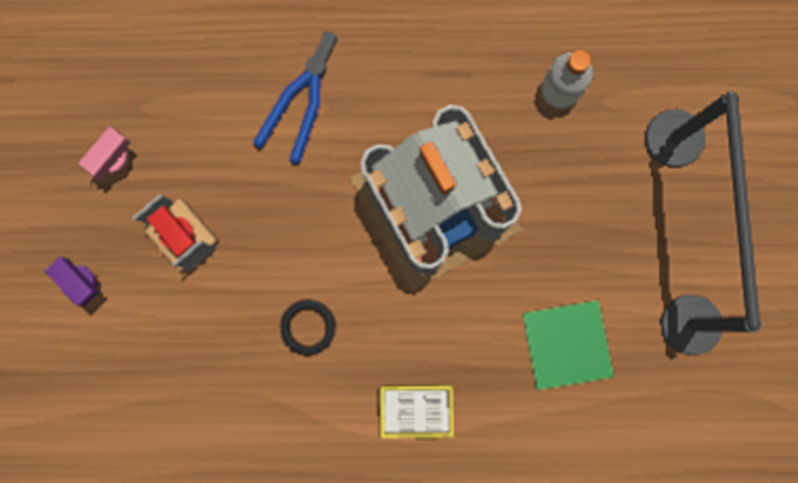

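View pics/side_crop.png

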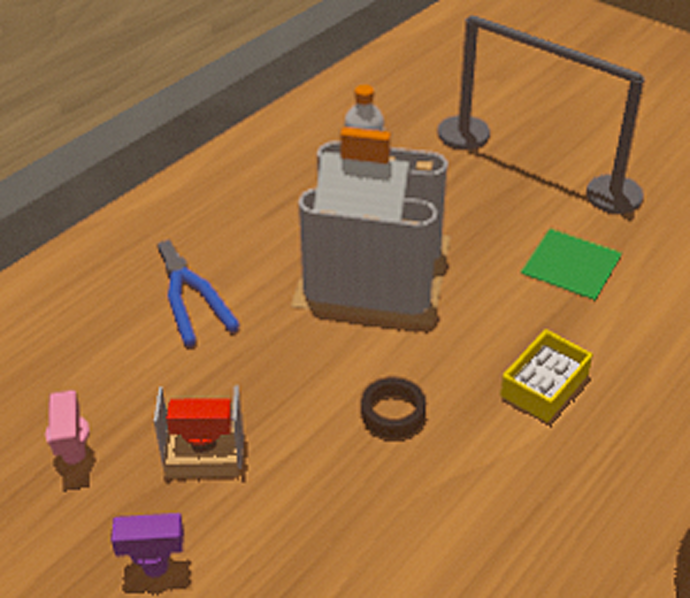

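The top crop shows the cover with its orange fin on the shells at about full-picture px (339,160), the rail at right with its bar from (479,126) to (488,235), and the mat at (400,244). The side crop agrees with this.

Candidates for the stopper in the top picture: red in the bracket at (212,189), pink at (180,152), purple at (164,214). By the description it is the red one, with grip ends to the uprights. Next I fit poses and make a close crop to check that choice.

```bash
cat > h.py <<'E'
import cv2,numpy as np
from scipy.optimize import minimize
from cell import bot
S=4
CAL={c:bot.calibration(c) for c in("side","top")}
def proj(c,P):
    k=CAL[c];M=k["extrinsics"];q=np.asarray(P)@M[:3,:3].T+M[:3,3];s=q[:,:2]/q[:,2:]
    s=s*(1+k["k1"]*(s**2).sum(1,keepdims=True));return s*np.diag(k["mtx"])[:2]+k["mtx"][:2,2]
def unproj(c,uv,z):
    k=CAL[c];M=k["extrinsics"];K=k["mtx"];d=(np.array(uv)-K[:2,2])/np.diag(K)[:2];s=d.copy()
    for _ in range(20): s=d/(1+k["k1"]*(s@s))
    R=M[:3,:3].T;o=-R@M[:3,3];r=R@np.array([*s,1]);return o+r*(z-o[2])/r[2]
def box(x,y,z0,z1): return np.array([[a,b,c] for a in(-x,x) for b in(-y,y) for c in(z0,z1)])
def cyl(r,z0,z1): return np.array([[r*np.cos(t),r*np.sin(t),z] for t in np.linspace(0,6.28,25) for z in(z0,z1)])
def place(P,p,z):
    c,s=np.cos(p[2]),np.sin(p[2]);return P@np.array([[c,s,0],[-s,c,0],[0,0,1]])+[p[0],p[1],z]
def sil(c,parts,p,z):
    m=np.zeros((400*S,640*S),np.uint8)
    for P in parts:
        h=cv2.convexHull(((proj(c,place(P,p,z))+.5)*S*16-8).astype(np.int32));cv2.fillConvexPoly(m,h,1,shift=4)
    return m
def fit(masks,parts,p0,z):
    M={c:cv2.resize(m.astype(np.float32),None,fx=S,fy=S,interpolation=cv2.INTER_LINEAR) for c,m in masks.items()}
    def cost(q):
        t=0
        for c,m in M.items():
            s=sil(c,parts,[q[0]/100,q[1]/100,q[2]],z);i=(m*s).sum();t-=i/(m.sum()+s.sum()-i)
        return t
    x0=np.array([p0[0]*100,p0[1]*100,p0[2]])
    best=None
    for d in(.0,.25,-.25):
        y=x0+[0,0,d];r=minimize(cost,y,method="Nelder-Mead",options=dict(initial_simplex=np.vstack([y,y+[.6,0,0],y+[0,.6,0],y+[0,0,.2]]),xatol=.005,fatol=1e-4))
        if best is None or r.fun<best.fun: best=r
    q=best.x;return np.array([q[0]/100,q[1]/100,q[2]]),-best.fun/len(M)
def hsvmask(im,lo,hi,roi):
    h=cv2.cvtColor(im,cv2.COLOR_RGB2HSV)
    m=cv2.inRange(h,lo,hi) if lo[0]<=hi[0] else cv2.inRange(h,(lo[0],*lo[1:]),(180,*hi[1:]))|cv2.inRange(h,(0,*lo[1:]),hi)
    z=np.zeros_like(m);l,t,w,b=roi;z[t:t+b,l:l+w]=m[t:t+b,l:l+w]>0;return z
def down(yaw):  # tool down, tool y (closing line) at world angle yaw
    a=yaw-np.pi/2   # tool x at angle a'
    from scipy.spatial.transform import Rotation as R
    y=np.array([np.cos(yaw),np.sin(yaw),0]);z=np.array([0,0,-1.]);x=np.cross(y,z)
    q=R.from_matrix(np.c_[x,y,z]).as_quat();return [q[3],q[0],q[1],q[2]]
E
python3 - <<'E'
from h import *
rd=lambda c:cv2.imread(f"pics/{c}0.png")[:,:,::-1].copy()
I={c:rd(c) for c in("side","top")}
def run(n,lo,hi,rois,parts,uv,z,yaw):
    m={c:hsvmask(I[c],lo,hi,rois[c]) for c in rois}
    p0=[*unproj("top",uv,z+.03)[:2],yaw]
    for cs in (["top"],["side"],["top","side"]):
        p,s=fit({c:m[c] for c in cs},parts,p0,z);print(n,cs,np.round(p*[1000,1000,57.3],1),round(s,3),[int(m[c].sum()) for c in cs])
    return {c:cv2.resize(m[c]*255,None,fx=1,fy=1) for c in m}
run("stopper",(172,150,60),(6,255,255),dict(top=(190,165,50,50),side=(220,250,60,60)),[box(.028,.012,.035,.059),cyl(.0195,.03,.035)],(212,189),.004,-.8+np.pi/2)
run("fin",(7,190,120),(16,255,255),dict(top=(325,142,28,34),side=(300,140,40,22)),[box(.025,.007,.004,.034)],(339,160),.151,.4)
run("mat",(50,100,40),(80,255,255),dict(top=(370,210,70,70),side=(375,180,70,50)),[box(.045,.045,0,.003)],(400,244),0,.1)
for c,e in(("top",((479,126.2),(488,234.8))),("side",((365.2,98.7),(437.4,123.5)))):
    print("rail",c,[np.round(unproj(c,u,.17)*1000) for u in e])
a=cv2.resize(I["top"][135:235,145:245],None,fx=4,fy=4,interpolation=cv2.INTER_CUBIC);b=cv2.resize(I["side"][90:190,345:445],None,fx=4,fy=4,interpolation=cv2.INTER_CUBIC)
cv2.imwrite("pics/crop2.png",np.hstack([a,b])[:,:,::-1])
E
```

```text
stopper ['top'] [587.8 291.8  40.6] 0.844 [295]
stopper ['side'] [586.5 293.3  42.6] 0.845 [449]
stopper ['top', 'side'] [587.5 292.4  39.5] 0.838 [295, 449]
fin ['top'] [629.4  -2.8  21.1] 0.031 [7]
fin ['side'] [632.9  -2.7  30.9] 0.379 [120]
fin ['top', 'side'] [632.9  -2.8  31.3] 0.205 [7, 120]
mat ['top'] [ 456.5 -159.9    9.3] 0.943 [1336]
mat ['side'] [ 455.7 -157.1    9.3] 0.908 [755]
mat ['top', 'side'] [ 456.2 -159.3    9.4] 0.921 [1336, 755]
rail top [array([ 700., -296.,  170.]), array([ 478., -301.,  170.])]
rail side [array([ 696., -288.,  170.]), array([ 477., -300.,  170.])]
```

View pics/crop2.png

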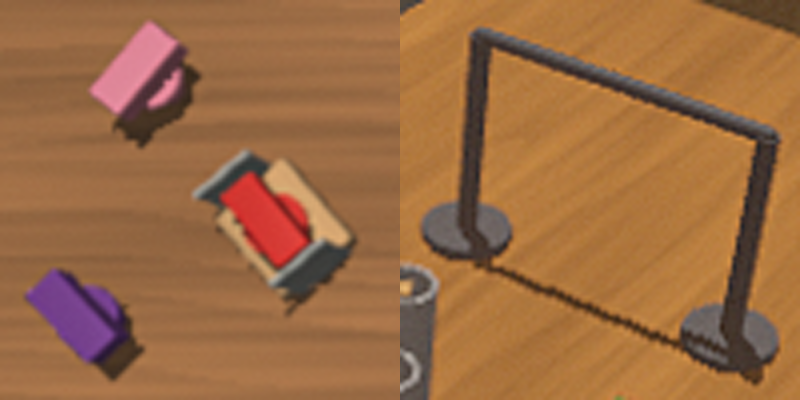

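The red stopper sits in the wooden bracket between the uprights at crop (265,220), so the choice is confirmed. The pink one at (135,70) and purple one at (75,315) stand free. Next I refine the fin and rail fits.

Run:
```python
from h import *
rd=lambda c:cv2.imread(f"pics/{c}0.png")[:,:,::-1].copy()
I={c:rd(c) for c in("side","top")}
for c,uv in(("top",(338,160)),("side",(319,155))):
    print(cv2.cvtColor(I[c],cv2.COLOR_RGB2HSV)[uv[1],uv[0]-2:uv[0]+3].tolist())
m={c:hsvmask(I[c],(5,140,110),(14,255,255),r) for c,r in dict(top=(326,144,24,32),side=(306,142,28,20)).items()}
m={c:(cv2.connectedComponentsWithStats(v)[1]==1+np.argmax(cv2.connectedComponentsWithStats(v)[2][1:,4])) for c,v in m.items()}
for cs in (["top"],["side"],["top","side"]):
    p,s=fit({c:m[c] for c in cs},[box(.025,.007,.004,.034)],[.633,-.003,.5],.151);print(cs,np.round(p*[1000,1000,57.3],1),round(s,3),[int(m[c].sum()) for c in cs])
# rail: dark (low saturation) pixels near bar
bar=np.array([[x,y,z] for y in(-.09,.09) for x in(-.006,0,.006) for z in(-.006,0,.006)])
M={}
for c in I:
    h=cv2.cvtColor(I[c],cv2.COLOR_RGB2HSV);g=h[:,:,1]<90
    near=cv2.dilate(cv2.resize(sil(c,[bar],[.588,-.297,-1.57],.17),None,fx=1/S,fy=1/S,interpolation=cv2.INTER_AREA),np.ones((15,15)))
    M[c]=(g&(near>0))
def cost(q):
    t=0
    for c in M:
        s=cv2.resize(sil(c,[bar],[.588,q[0]/100,q[1]],.17).astype(np.float32),(640,400),interpolation=cv2.INTER_AREA)
        t-=(s*M[c]).sum()/s.sum()
    return t
for cs in(["top"],["side"],["top","side"]):
    full=M;M={c:M[c] for c in cs}
    g=[(cost([y,a]),y,a) for y in np.arange(-31,-28.5,.1) for a in np.radians(np.arange(-98,-82,1))]
    b=min(g)[0];w=np.array([x for x in g if x[0]<b*.99]);print("rail",cs,b/len(cs),w[:,1].mean(),np.degrees(w[:,2].mean()),w[:,1].std());M=full
```

```text
[[12, 180, 215], [13, 174, 233], [13, 170, 231], [13, 170, 230], [13, 172, 230]]
[[13, 198, 120], [13, 205, 118], [13, 227, 120], [13, 218, 118], [12, 198, 120]]
['top'] [634.3  -3.9  25.5] 0.709 [160]
['side'] [629.5   3.   38.1] 0.612 [191]
['top', 'side'] [633.6  -3.2  28.1] 0.635 [160, 191]
rail ['top'] -0.6793924 -29.749999999999982 -87.5 0.09574271077563518
rail ['side'] -0.6063649 -29.653846153846136 -88.6923076923077 0.16462257353102308
rail ['top', 'side'] -0.6411915 -29.749999999999982 -87.66666666666669 0.09574271077563518
```

Run:
```python
from h import *
out=[]
for c,(u,v) in dict(top=(338,172),side=(318,180)).items():
    im=cv2.imread(f"pics/{c}0.png")[v-45:v+45,u-45:u+45];im=cv2.resize(im,None,fx=4.4,fy=4.4,interpolation=cv2.INTER_CUBIC)
    for P,z,col in((box(.025,.007,.004,.034),.151,(255,255,0)),):
        h=(proj(c,place(P,[.634,-.0035,np.radians(27)],z))+.5-[u-45,v-45])*4.4
        cv2.polylines(im,[cv2.convexHull(h.astype(np.int32))],True,col,1)
    for y in(-.043,.043):
      for P in(box(.0685,.02,.125,.125),box(.0685,.02,0,0)):
        h=(proj(c,place(P+[0,y,0],[.634,-.0035,np.radians(27)],0))+.5-[u-45,v-45])*4.4
        cv2.polylines(im,[cv2.convexHull(h.astype(np.int32))],True,(0,255,0),1)
    out.append(im)
cv2.imwrite("pics/crop3.png",np.hstack(out))
```

```text
(no output)
```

View pics/crop3.png

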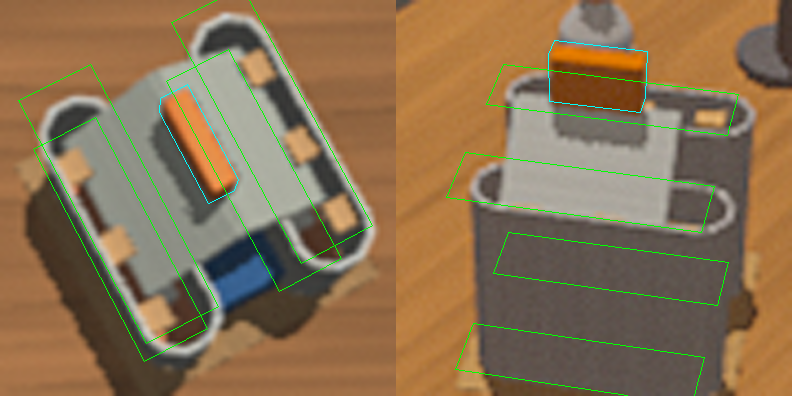

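The fin outline at 27° fits both views: top crop (197,145), side crop (598,75). The dock sits about 20 mm further toward -x than the fin, so I will measure it once it is uncovered. Now the cover.

```bash
cat >> h.py <<'E'
def best_ik(p,yaws):
    c=[(np.abs(np.array(j)-bot.read_joint_positions()).max(),y) for y in yaws if (j:=bot.solve_ik(p,down(y))) is not None]
    return min(c)[1]
def st(t=""): print(t,"t",round(bot.read_clock(),1),"w",round(bot.read_gripper_width(),3),"f",round(float(bot.read_finger_force()),1),"F",np.round(bot.read_ft_force(),1),"p",np.round(bot.read_position(),4))
E
python3 - <<'E'
from h import *
y=np.radians(117);y=best_ik([.634,-.0035,.26],[y,y-np.pi]);print(y)
bot.move_pose([.634,-.0035,.25],down(y))
bot.move_linear([.634,-.0035,.160],speed=.12);st()
bot.set_gripper(0,40);st("grip")
bot.move_linear([.634,-.0035,.275],speed=.12);st("up")
cv2.imwrite("pics/a_top.png",bot.camera("top")[:,:,::-1]);cv2.imwrite("pics/a_side.png",bot.camera("side")[:,:,::-1])
E
```

```text
-1.0995574287564276
 t 4.3 w 1.005 f 0.0 F [0.6 0.6 0.6] p [ 0.6346 -0.0037  0.1608]
grip t 5.0 w 0.154 f 41.5 F [-1.3 -0.2  2.9] p [ 0.6339 -0.0033  0.1603]
up t 6.1 w 0.159 f 40.4 F [-0.3  0.6 -0.9] p [ 0.6335 -0.0035  0.274 ]
```

Run:
```python
from h import *
P=[.588,-.297]
bot.move_pose([*P,.275],down(np.radians(-88)));st()
bot.move_linear([*P,.205],speed=.12)
r=bot.move_linear([*P,.180],speed=.04,until_force=6);st(r)
cv2.imwrite("pics/b_side.png",bot.camera("side")[:,:,::-1])
i=bot.camera("top");s=cv2.imread("pics/b_side.png")
cv2.imwrite("pics/b.png",np.hstack([cv2.resize(i[110:250,400:540,::-1],(400,400)),cv2.resize(s[60:200,340:480],(400,400))]))
# dock crop without the cover
cv2.imwrite("pics/c_top.png",i[:,:,::-1])
```

```text
t 7.3 w 0.162 f 40.4 F [ 0.9  0.8 -0.5] p [ 0.5884 -0.2958  0.275 ]
True t 8.5 w 0.154 f 40.9 F [0.1 0.6 4. ] p [ 0.5882 -0.2967  0.1877]
```

View pics/b.png

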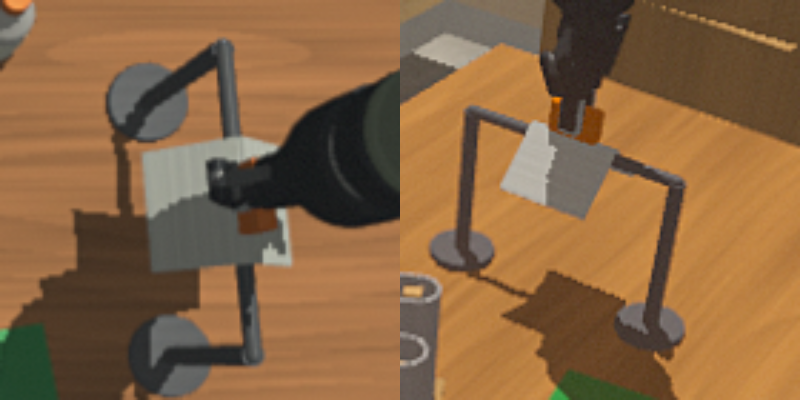

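The cover sits astride the bar: top crop (220,205), side crop (560,170). Contact came at the expected height. Release and head for the stopper, looking on the way.

Run:
```python
from h import *
bot.set_gripper(.45);st("open")
bot.move_linear([.588,-.297,.29],speed=.15)
y=np.radians(130.5);X=[.587,.2925];y=best_ik([*X,.2],[y,y-np.pi]);print(y)
bot.set_gripper(.8)
bot.move_pose([*X,.20],down(y));st()
t=bot.camera("top");s=bot.camera("side")
cv2.imwrite("pics/d_top.png",t[:,:,::-1]);cv2.imwrite("pics/d_side.png",s[:,:,::-1])
for n in("tin_mouth","dock"): 
    bot.camera("top");print(n,[(d["bbox"],d["confidence"]) for d in bot.search_frame("top",n)])
a=cv2.resize(t[120:225,285:390],(400,400),interpolation=cv2.INTER_CUBIC);b=cv2.resize(s[140:245,265:370],(400,400),interpolation=cv2.INTER_CUBIC)
c=cv2.resize(s[85:190,345:450],(400,200))
d=cv2.resize(t[110:250,400:540],(400,200))
cv2.imwrite("pics/d.png",np.vstack([np.hstack([a,b]),np.hstack([d,c])])[:,:,::-1])
```

```text
open t 9.0 w 0.448 f 0.0 F [-0.4 -0.4  0.5] p [ 0.5876 -0.2966  0.187 ]
-0.8639379797371931
 t 12.4 w 0.799 f 0.0 F [-1.2 -0.3 -1. ] p [0.5877 0.2915 0.2002]
tin_mouth [([297.4, 127.8, 82.9, 90.6], 0.67)]
dock [([301.1, 131.9, 78.8, 85.6], 0.75)]
```

View pics/d.png

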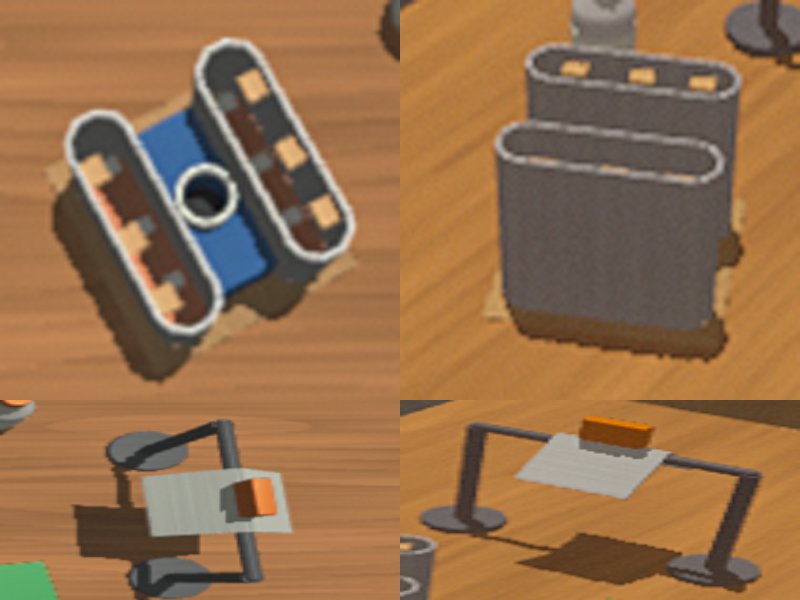

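The cover hangs astride the rail: lower panels at (245,500) and (610,460). The dock is open, with the neck ring at top crop (207,196). I fit the dock from the bright rims and take the stopper.

Run:
```python
from h import *
I={c:cv2.imread(f"pics/d_{c}.png")[:,:,::-1].copy() for c in("side","top")}
def stad(L,W,n=40):
    r=W/2;a=L/2-r;t=np.linspace(-np.pi/2,np.pi/2,20);s=np.linspace(-a,a,30)
    p=np.vstack([np.c_[a+r*np.cos(t),r*np.sin(t)],np.c_[s[::-1],s*0+r],np.c_[-a-r*np.cos(t),-r*np.sin(t)],np.c_[s,s*0-r]]);return p
rim=stad(.134,.037);rims=np.vstack([np.c_[rim+[0,y],np.full(len(rim),.125)] for y in(-.043,.043)])
th=np.linspace(0,6.28,60);ring=np.c_[.01675*np.cos(th),.01675*np.sin(th),th*0+.09]
W={}
for c,im in I.items():
    h=cv2.cvtColor(im,cv2.COLOR_RGB2HSV).astype(np.float32);w=h[:,:,2]*(h[:,:,1]<60);W[c]=cv2.GaussianBlur(w,(0,0),1.0)
def sc(c,P): q=proj(c,P).astype(np.float32);return cv2.remap(W[c],q[:,0],q[:,1],cv2.INTER_LINEAR).mean()
def opt(f,g): 
    r=min((minimize(f,[x,y,a],method="Nelder-Mead",options=dict(initial_simplex=np.array([[x,y,a],[x+.4,y,a],[x,y+.4,a],[x,y,a+.08]]))) for x,y,a in g),key=lambda r:r.fun);return np.round([r.x[0]*10,r.x[1]*10,np.degrees(r.x[2]),-r.fun],1)
g=[(61+dx,-.6+dy,.47) for dx in(-1,0,1) for dy in(-1,0,1)]
for cs in(["top"],["side"],["top","side"]):
    print("rims",cs,opt(lambda q:-sum(sc(c,place(rims,[q[0]/100,q[1]/100,q[2]],0)) for c in cs),g))
n0=unproj("top",(338.9,171),.09);print(n0)
print("ring",opt(lambda q:-sc("top",ring+[q[0]/100,q[1]/100,0])+0*q[2],[(n0[0]*100,n0[1]*100,0)]))
M={c:hsvmask(I[c],(172,150,60),(6,255,255),r) for c,r in dict(top=(190,165,50,50),side=(220,250,60,60)).items()};print([int(m.sum()) for m in M.values()])
```

```text
rims ['top'] [623.3  -8.8  28.3 140.9]
rims ['side'] [621.9  -5.   28.3 111.6]
rims ['top', 'side'] [623.2  -8.4  28.4 243.9]
[ 0.62338489 -0.00948063  0.09      ]
ring [623.7  -8.8   2.8 152.7]
[288, 428]
```

Run:
```python
from h import *
X=[.5873,.2923];q=down(-.8639+np.radians(0))
bot.move_linear([*X,.075],speed=.12)
r=bot.move_linear([*X,.0425],speed=.05,until_force=5);st(r)
bot.set_gripper(0,40);st("grip")
z=bot.read_position()[2]
bot.move_linear([*X,.16],speed=.1);st("up")
for c in("top","side"): cv2.imwrite(f"pics/e_{c}.png",bot.camera(c)[:,:,::-1])
```

```text
False t 14.7 w 0.801 f 0.0 F [-0.2 -0.7 -0.1] p [0.5874 0.2923 0.0425]
grip t 15.1 w 0.272 f 39.7 F [0.6 0.3 2.2] p [0.5877 0.2924 0.0429]
up t 16.5 w 0.272 f 39.4 F [-0.8 -0.5  0.1] p [0.5868 0.2921 0.1591]
```

Dock: neck about (623, -8) mm, yaw 28.4°. The stopper is in hand (width matches 24 mm). Now stand it on the mat, already turned to the gap's yaw.

Run:
```python
from h import *
bot.move_linear([.587,.292,.25],speed=.2)
Mx=[.456,-.1585];y=np.radians(118.4);y=best_ik([*Mx,.15],[y,y-np.pi]);print(np.degrees(y))
bot.move_pose([*Mx,.25],down(y))
bot.move_linear([*Mx,.065],speed=.15);st()
r=bot.move_linear([*Mx,.036],speed=.025,until_force=4);st(r)
bot.set_gripper(.6);st("open")
bot.move_linear([*Mx,.18],speed=.15)
y=np.radians(28.4);y=best_ik([*Mx,.15],[y,y-np.pi]);print(np.degrees(y))
bot.set_gripper(1.0)
bot.move_pose([*Mx,.18],down(y));st()
bot.goto_joints(np.array(bot.read_joint_positions())+[-.6,0,0,0,0,0])
for c in("top","side"): cv2.imwrite(f"pics/f_{c}.png",bot.camera(c)[:,:,::-1])
I={c:cv2.imread(f"pics/f_{c}.png")[:,:,::-1].copy() for c in("side","top")}
m={c:hsvmask(I[c],(172,150,60),(6,255,255),r) for c,r in dict(top=(370,205,70,70),side=(370,165,80,70)).items()}
for cs in (["top"],["side"],["top","side"]):
    p,s=fit({c:m[c] for c in cs},[box(.028,.012,.035,.059),cyl(.0195,.03,.035)],[*Mx,.5],.003);print(cs,np.round(p*[1000,1000,57.3],1),round(s,3),[int(m[c].sum()) for c in cs])
cv2.imwrite("pics/f.png",np.hstack([cv2.resize(I["top"][200:280,360:440],(400,400)),cv2.resize(I["side"][155:235,365:445],(400,400))])[:,:,::-1])
```

```text
-61.59999999999999
 t 20.3 w 0.271 f 39.4 F [ 0.5 -0.1 -0.7] p [ 0.4566 -0.1587  0.0656]
True t 21.1 w 0.271 f 40.1 F [-1.4 -0.6  3.9] p [ 0.456  -0.1586  0.0418]
open t 21.5 w 0.6 f 0.0 F [ 0.1  0.9 -0.8] p [ 0.4551 -0.158   0.0413]
28.4
 t 24.4 w 0.995 f 0.0 F [0.6 0.4 0.4] p [ 0.456  -0.1585  0.18  ]
['top'] [ 455.1 -159.7   29. ] 0.875 [319]
['side'] [ 453.9 -156.1   25.2] 0.774 [272]
['top', 'side'] [ 455.1 -159.6   28. ] 0.812 [319, 272]
```

View pics/f.png

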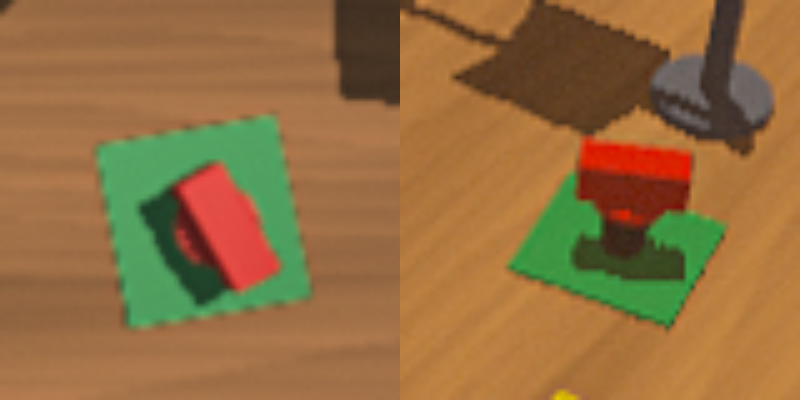

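The stopper stands upright and free on the mat: top crop (227,228), side crop (635,190). Across its grip the top camera agrees with the robot to 0.6 mm. Now take it by the ends.

Run:
```python
from h import *
X=[.456,-.1585];q=down(np.radians(28.4))
bot.move_pose([*X,.15],q)
r=bot.move_linear([*X,.030],speed=.1,until_force=6);st(r)
bot.set_gripper(0,50);st("grip")
bot.move_linear([*X,.06],speed=.08);st("lift")
for c in("top","side"): cv2.imwrite(f"pics/g_{c}.png",bot.camera(c)[:,:,::-1])
bot.move_linear([*X,.27],speed=.2)
Y=[.6232,-.0083]
bot.move_pose([*Y,.25],q)
bot.move_linear([*Y,.165],speed=.12);st("above")
s=bot.camera("side");t=bot.camera("top")
cv2.imwrite("pics/i.png",np.hstack([cv2.resize(t[115:230,280:395],(400,400)),cv2.resize(s[100:215,265:380],(400,400))])[:,:,::-1])
```

```text
False t 28.1 w 0.998 f 0.0 F [-0.6 -0.   0.1] p [ 0.4565 -0.1588  0.0305]
grip t 28.5 w 0.647 f 52.1 F [-0.7  0.6  5.1] p [ 0.4563 -0.1587  0.0306]
lift t 29.0 w 0.646 f 52.8 F [-0.4 -0.5 -1.3] p [ 0.4561 -0.1585  0.06  ]
above t 32.1 w 0.648 f 52.8 F [ 1.  -0.3 -0.9] p [ 0.6237 -0.0087  0.166 ]
```

View pics/i.png

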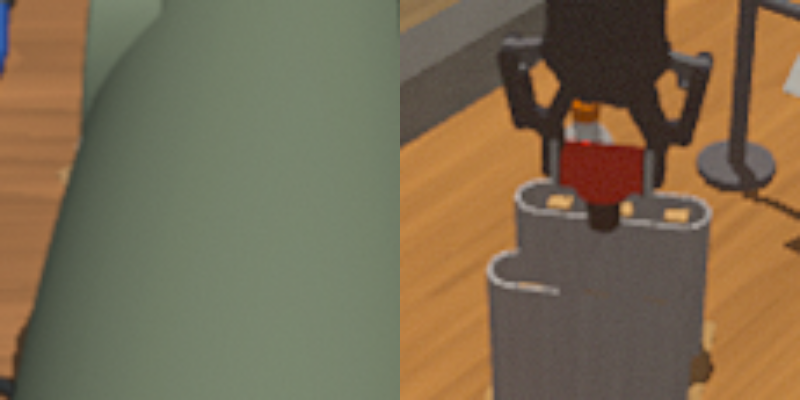

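The stopper is held upright by its grip ends above the gap: side crop (603,180), plug at (603,215). Descend on force.

Run:
```python
from h import *
Y=[.6232,-.0083]
r=bot.move_linear([*Y,.125],speed=.1,until_force=8);st(r)
r=bot.move_linear([*Y,.0855],speed=.03,until_force=8);st(r);print(bot.read_moment())
```

```text
False t 32.7 w 0.645 f 52.8 F [-0.2  0.7  1.1] p [ 0.6233 -0.0082  0.1252]
True t 33.9 w 0.652 f 53.1 F [-0.5  0.6  5. ] p [ 0.623  -0.0082  0.0878]
[ 0.01536138  0.11934014 -0.06351394]
```

Run:
```python
from h import *
Y=[.6232,-.0083]
r=bot.move_linear([*Y,.084],speed=.02,until_force=15);st(r)
bot.set_gripper(.82);st("open")
bot.move_linear([*Y,.22],speed=.12)
bot.move_pose([.45,-.05,.3],down(np.radians(28.4)))
bot.goto_joints(np.array(bot.read_joint_positions())+[-1.0,0,0,0,0,0]);st()
I={c:bot.camera(c) for c in("top","side")}
m={c:hsvmask(I[c],(172,150,60),(6,255,255),r) for c,r in dict(top=(305,140,70,60),side=(280,140,80,60)).items()}
print(fit({"top":m["top"]},[box(.028,.012,.035,.059),cyl(.0195,.03,.035)],[*Y,.5],.06),[int(v.sum()) for v in m.values()])
t,s=I["top"],I["side"]
cv2.imwrite("pics/j.png",np.vstack([np.hstack([cv2.resize(t[115:225,285:395],(400,400)),cv2.resize(s[130:240,265:375],(400,400))]),np.hstack([cv2.resize(t[100:300,130:530],(400,200)),cv2.resize(s[85:345,160:460],(400,200))])])[:,:,::-1])
```

```text
True t 34.1 w 0.646 f 53.3 F [-1.4  0.3  6.2] p [ 0.623  -0.0083  0.0878]
open t 34.4 w 0.819 f 0.0 F [ 0.5  0.4 -0.6] p [ 0.6221 -0.0082  0.0864]
 t 38.0 w 0.824 f 0.0 F [-0.4  0.6  0.3] p [ 0.2022 -0.4061  0.2996]
(array([ 0.62327488, -0.00969891,  0.49432143]), np.float64(0.9037919736210531)) [343, 150]
```

View pics/j.png

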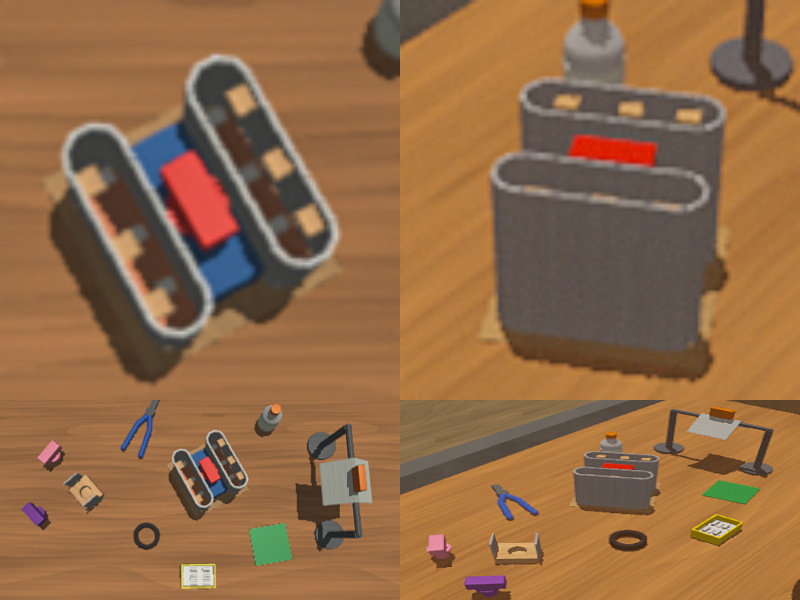

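The red stopper sits upright in the neck: top crop (200,198), top face level below the shell tops in the side crop (612,150). The fit at home height scores 0.90. The cover hangs on the rail and the bystanders are unmoved.

```bash
python3 -c "
from cell import bot
print(bot.close_job())"
```

```text
the job is handed in; nothing more can be done
None
```

I handed the job in at about 38 s: the cover hangs astride the rail, and the red stopper, stood on the mat and re-gripped by its ends, is seated home and upright in the tin; no bystanders were moved.

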